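# Bring the square spice jar to the front of the carousel and hold it there

### The job

I want to lift the square jar out of the spice carousel. Flip the brake lever off (push its ball outward, away from the carousel, until it snaps over), and only then turn the carousel until the square jar stands in the middle of the front opening of the wire rail. Finish with the gripper closed on the wooden knob on top, still holding the carousel still, and do not let go; leave the brake off and do not knock or shift the other things on the shelf.

Things in the scene. Friction and masses are not known exactly. Their poses are not given: they have to be found in the camera images.
- carousel_base: Fixed round wooden base of the carousel, 300 mm across, 18 mm thick. Origin: centre of its underside, on the carousel's upright axis; z up. Its -x axis points to its front, where the wire gallery rail (ring of 144 mm radius, its top 81 mm above the shelf) has an opening 76 degrees wide. A smaller opening on its -y side is for the brake.
- carousel (a joint): Angle of the carousel (wooden tray 256 mm across, top 40 mm above the shelf, six jars fast in steel collars 78 mm from the axis, centre post with knob). rad, grows anticlockwise from above, unlimited. At 0 and at whole turns (6.283) the square jar is exactly at the front. With the brake off it turns freely with slight friction (0.04 N m) and stays where it is left.
- square_jar (a point): Centre of the top of the lid of the square jar, the only square one: lid 54 x 54 mm, its top 124 mm above the shelf. The other five jars are round with flat round lids 47 mm across, tops 116 or 124 mm above the shelf. Turns with the carousel.
- front_place (a point): Fixed point where the top of the square jar's lid must be: in the middle of the front opening, 78 mm from the carousel's axis, 124 mm above the shelf.
- top_knob: Round dark wooden knob on top of the carousel's centre post: upright cylinder 40 mm across and 32 mm high, from 154 to 186 mm above the shelf, centred on the carousel's axis; firm on the carousel, so turning it turns the carousel. Origin: centre of its underside.
- knob_grip (a point): Centre of the knob, on the carousel's axis, 170 mm above the shelf: the point to grip. Being round it can be taken at any yaw.
- brake (a joint): Brake lever's angle, rad. About 0 = ON: lever upright, its foot presses a rubber pad on the tray's rim and holds it fast. 1.0 = OFF: lever laid outward, foot lifted. A spring snaps it to either end from the middle (0.45); 3 to 4 N outward at the ball starts it from ON. Level hinge axis through brake_pivot along the base's +x axis.
- brake_ball (a point): Centre of the black ball (22 mm) at the top of the brake lever, 72 mm from the pivot on an 8 mm steel rod. ON: 130 mm above the shelf and 158 mm from the carousel's axis, on the base's -y side; OFF: 97 mm above the shelf and 219 mm from the axis. The gap between the ball (ON) and the nearest jars is at least 38 mm.
- brake_pivot (a point): The brake lever's hinge, 58 mm above the shelf, 158 mm from the carousel's axis straight towards the base's -y side. Outward for the lever is the level direction from the carousel's axis to this point.
- kettle: Stainless steel kettle, 170 mm across, 198 mm high with its arched handle; its spout points along its own +x and ends 140 mm from the origin (centre of the underside). Leave alone.
- teapot: White ceramic teapot, 120 mm across the body, 121 mm high, spout along its own +x to 106 mm, handle along -x to 95 mm. Origin: centre of the underside. Leave alone.
- cup_left: Clear glass tea cup without handle, 62 mm across, 82 mm high, standing near the carousel's left (+y) side. Origin: centre of the underside. Leave alone.
- cup_right: Clear glass tea cup, same as the other, standing behind the brake on the carousel's right. Origin: centre of the underside. Leave alone.
- caddy: Green plastic tea caddy with a ribbed twist cap, 80 mm across, 142 mm high. Origin: centre of the underside. Leave alone.
- sugar_bowl: Small lidded ceramic sugar bowl, 88 mm across, 86 mm high. Origin: centre of the underside. Leave alone.

How it is judged:
By the outcome, as a careful person would: the job done as asked, in the order asked, and still so for the second after the job is handed in, while the arm keeps its last pose, push and grip.
It also fails if it takes over 72 s, if anything falls off the work surface, if the arm or the gripper's body presses on something with over 40 N, if the wrist force passes 120 N, or if a joint passes its speed limit or range.

### The arm

A 7-joint arm with a two-finger parallel gripper is mounted at the origin on the work surface. World frame = base frame: x ahead of the robot, y to its left, z up, the work surface at z = 0. Lengths are in mm, angles in rad, forces in N, time in s.
With the tool pointing down it reaches from about 400 to 900 mm from the base axis. Payload 5.6 kg.
Tool frame: the origin (TCP) lies midway between the tips of the shut fingers; the grasp point (between the pads) lies 19 mm behind it; x points along the fingers, y is the direction in which the jaws open and shut, and the axes are right-handed (so a half turn about x gives the same grasp; the last joint's range is limited). The gripper opens to 92 mm and grips with 3 to 60 N. Pads are 20 mm wide; open, the fingers measure 128 mm over their backs; the gripper's body (75 mm by 189 mm) begins 69 mm behind the grasp point.
Start: joints at [1.166, 0.468, -0.012, 1.603, 0.006, 1.071, -0.056], TCP at [230.032, -607.943, 214.592] pointing down, gripper open.
Joint ranges: [-2.53, 2.53], [-0.31, 2.02], [-1.57, 1.55], [0.28, 2.44], [-1.29, 4.43], [0.15, 1.84], [-2.92, 2.92]. Speed limits (rad/s): [2.57, 2.57, 3.14, 3.14, 3.14, 3.14, 3.14].

### API

Orientations are given as a rotation vector (axis times angle).
In Python, from cell import robot, grip, kin, viewer gives the robot as it stands. Calls block until the motion is done:
- robot.movep(position, orientation): joint-space move of the TCP to a pose.
- robot.servo_line(position, feed=150, rotation=None): straight line of the TCP; rotation=None keeps the orientation; feed is the mean speed in mm/s.
- robot.goto_joints(angles): joint-space move.
- grip(opening, newtons=None): opening from 0.0 (shut) to 1.0 (fully open); newtons is the grip in N (None keeps the last); returns when the fingers have stopped.
- robot.hold(seconds).
- kin.ik(position, orientation): joint angles nearest the present ones, or None.
- robot.observe(): the state.
- viewer.read_camera(name): name is "scene" or "top" or "wrist"; returns the picture (480x640x3 uint8, red, green, blue); there is no depth.
- viewer.camera_info(name): a dict with "camera_matrix" (3x3 intrinsics, pixels), "k1" (the pictures are not rectified: a ray, as slopes to the right and down, at radius r is drawn at 1 + k1 r^2 times it, then the intrinsics apply), "R" (3x3) and "t" (3): a world point X has camera coordinates R X + t. Camera axes: x right, y down, z forward; pixel columns grow to the right and rows downward; lengths in mm; the calibration is good to about 2 mm. A picture is of the moment at which its call begins: read the wrist's pose just before it. camera_info takes no time and is no camera call; for the wrist camera it gives the pose at the moment of the call.
A pose or a line that the arm cannot do raises robot.IKError and nothing moves.
- robot.job_done(): hands the job in, once; it reports no verdict.
Trained networks look in the newest picture that a camera, given by its name, has taken for a name from the list of things; names that differ only in an ending like _2 or _b are one class to them, and where a whole thing is asked for, a point or a joint stands for the part that bears it (a point fixed in the world has none). Each returns a list of dicts, best first, with "confidence" (0 to 1); they miss things now and then, are a little off and sometimes report something else, mostly with a low value. They report only what shows in the picture. A call takes as long as a camera call.
- viewer.silhouettes(name, camera): "mask" (480x640 bool, what is visible of it).
- viewer.pinpoint(name, camera): "at" ([x, y, z] in mm, in the coordinates of the camera as it stood for that picture, good to about 4 mm: a listed point, or the origin of a listed thing).
The state is a dict: "t": time; "joints": joint angles; "joint_velocities": joint speeds; "joint_torque": joint torques, N m; "tcp_pos": TCP position; "tcp_rot": TCP orientation; "contact_force": force on the tool from outside, world axes, zero at the start; "wrist_torque": the same for the moment, N m; "grip_width": opening from 0.0 (shut) to 1.0 (fully open).
Only numpy, scipy, OpenCV 4.12 (cv2) and the standard library are available. Lean on these libraries where they do the work, as an engineer would, in place of code of your own. Each camera call takes 0.05 s, during which the arm holds its last target.

## Working session

There is one attempt and no reset: what is moved stays moved. The work goes in short steps, each a Python script; the robot and the scene stay as the last script left them, time stands still between calls to the robot, and variables do not carry over. Pictures are saved under pics/ and viewed, and the job is handed in when it is done.

```bash
ls; mkdir -p pics
python3 - <<'E'
from cell import robot, grip, kin, viewer
import cv2
s=robot.observe(); print(s['t'],s['tcp_pos'],s['tcp_rot'],s['grip_width'])
for n in ("scene","top","wrist"):
    im=viewer.read_camera(n); cv2.imwrite(f"pics/{n}0.png",im[:,:,::-1])
    i=viewer.camera_info(n); print(n,i)
E
```

```text
pics
0.0 [ 229.76773536 -607.42352032  213.65192531] [ 2.0244254   0.37197911 -2.0253776 ] 1.0013504828764186
scene {'camera_matrix': array([[460.72950156,   0.        , 319.11502431],
       [  0.        , 460.72950156, 237.59536421],
       [  0.        ,   0.        ,   1.        ]]), 'k1': -0.08546992081108906, 'R': array([[ 0.87510821,  0.48388244,  0.00658915],
       [ 0.39683931, -0.70976389, -0.58202559],
       [-0.27695522,  0.5119502 , -0.81314377]]), 't': array([-480.10030334, -121.5351143 , 1475.57415573])}
top {'camera_matrix': array([[465.74423967,   0.        , 319.89998605],
       [  0.        , 465.74423967, 250.51051174],
       [  0.        ,   0.        ,   1.        ]]), 'k1': 0.013251055820879354, 'R': array([[ 0.00965708, -0.99987817,  0.01226321],
       [-0.99913185, -0.01014543, -0.04040563],
       [ 0.04052512, -0.01186236, -0.9991081 ]]), 't': array([  14.39736728,  524.33089261, 1519.26095905])}
wrist {'camera_matrix': array([[418.13676813,   0.        , 314.1583867 ],
       [  0.        , 418.13676813, 236.51823866],
       [  0.        ,   0.        ,   1.        ]]), 'k1': -0.042083171760032206, 'R': array([[ 0.35405609, -0.93522302, -0.00148006],
       [-0.9017117 , -0.3417884 ,  0.26475782],
       [-0.24811348, -0.09240453, -0.9643138 ]]), 't': array([-650.51419227,  -29.23386584,  391.94819419])}
```

View pics/scene0.png

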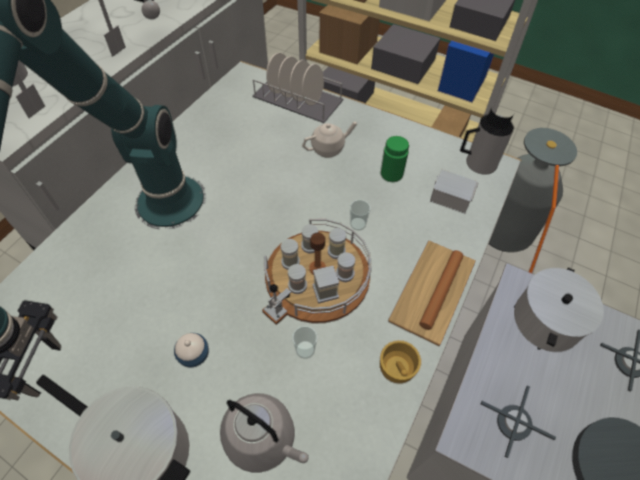

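View pics/top0.png

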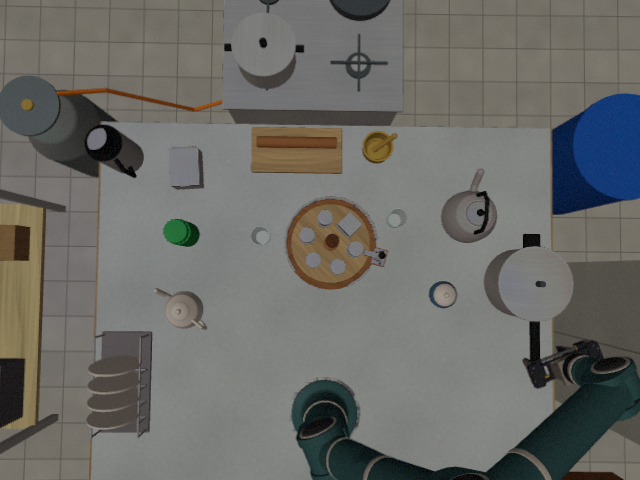

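```bash
cat > h.py <<'E'
import numpy as np, cv2
from cell import robot, grip, kin, viewer
from scipy.spatial.transform import Rotation as Ro
def toworld(p,i): return np.array(i['R']).T@(np.array(p)-np.array(i['t']))
def pix(X,i):
    X=np.asarray(X,float).reshape(-1,3); 
    p,_=cv2.projectPoints(X,cv2.Rodrigues(i['R'])[0],np.array(i['t'],float),i['camera_matrix'],np.array([i['k1'],0,0,0,0.])); return p[:,0]
def ray(uv,i):
    p=cv2.undistortPoints(np.array(uv,float).reshape(-1,1,2),i['camera_matrix'],np.array([i['k1'],0,0,0,0.]))[:,0]
    d=np.c_[p,np.ones(len(p))]@i['R']; return -i['R'].T@i['t'],d
def onz(uv,z,i):
    o,d=ray(uv,i); return o+d*((z-o[2])/d[:,2])[:,None]
E
python3 - <<'E'
from h import *
np.set_printoptions(precision=1,suppress=True)
for c in ("scene","top"):
    viewer.read_camera(c); i=viewer.camera_info(c)
    for n in ("carousel_base","top_knob","knob_grip","square_jar","brake_ball","brake_pivot","kettle","teapot","cup_left","caddy","sugar_bowl"):
        for d in viewer.pinpoint(n,c)[:2]:
            print(c,n,round(d['confidence'],2),toworld(d['at'],i),pix(toworld(d['at'],i),i))
print(robot.observe()['t'])
E
```

```text
scene carousel_base 0.56 [553.8 -12.9   2.1] [[318.5 274.8]]
scene top_knob 0.7 [551.7 -14.6 151.3] [[317.8 245.2]]
scene knob_grip 0.48 [550.9 -12.7 169.1] [[317.9 240.6]]
scene knob_grip 0.29 [552.4 -13.8 150.4] [[318.2 245.3]]
scene square_jar 0.88 [604.  -71.4 118.7] [[324.9 276.7]]
scene brake_ball 0.8 [ 508.  -166.9  126.3] [[272.8 287.7]]
scene brake_pivot 0.93 [ 507.5 -169.9   57.6] [[274.  301.5]]
scene brake_pivot 0.34 [554.2 -15.  149.9] [[318.6 246. ]]
scene kettle 0.56 [ 645.4 -466.3    2.6] [[258.7 436.4]]
scene teapot 0.81 [331.4 447.7  -4.3] [[326.6 150.8]]
scene cup_left 0.97 [567.  204.7   2.7] [[356.4 223.5]]
scene caddy 0.86 [575.3 456.2   0.8] [[391.4 173.2]]
scene sugar_bowl 0.71 [ 387.2 -377.5    0.7] [[193.6 353.7]]
scene sugar_bowl 0.44 [551.4 -15.7 150.6] [[317.5 245.6]]
top carousel_base 0.75 [549.9 -13.3   0.6] [[329.9 243. ]]
top carousel_base 0.24 [ 626.2 -222.    -3.1] [[392.7 220.8]]
top top_knob 0.45 [549.8 -15.5 154.6] [[332.4 240.1]]
top top_knob 0.4 [571.8 209.5   3.3] [[262.5 235.6]]
top knob_grip 0.5 [551.4 -13.  168. ] [[331.7 239.3]]
top square_jar 0.71 [330.  451.2   0.9] [[187.5 308.6]]
top square_jar 0.71 [572.4 210.2   1.2] [[262.3 235.4]]
top brake_ball 0.42 [ 511.2 -170.   132.3] [[383.  253.8]]
top brake_pivot 0.72 [ 505.5 -166.2   52.9] [[378.1 256.4]]
top brake_pivot 0.56 [ 625.7 -222.8   -2.7] [[393.  220.9]]
top kettle 0.92 [ 639.8 -456.6    0.7] [[463.5 217.3]]
top kettle 0.69 [ 382.1 -375.5    2.7] [[439.3 294.9]]
top teapot 0.66 [328.6 452.4   0.3] [[187.1 309. ]]
top cup_left 0.84 [570.8 213.1   1.9] [[261.4 235.9]]
top caddy 0.71 [576.  463.5   0.6] [[185.3 233.5]]
top sugar_bowl 0.96 [ 382.8 -374.2    3.8] [[439.  294.7]]
1.35
```

The top and scene views agree: the axis is near (551, -13), the ball near (509, -168) and the square jar near (604, -71). The brake is ON, at top px (382, 256). Next I'll close the gripper and move to a raised observation pose to refine these with the wrist camera.

```bash
cat >> h.py <<'E'
def down(a):
    """tool down, tool y at world yaw a (rad)"""
    x=np.array([0,0,-1.]);y=np.array([np.cos(a),np.sin(a),0]);z=np.cross(x,y)
    return Ro.from_matrix(np.c_[x,y,z]).as_rotvec()
E
python3 - <<'E'
from h import *
np.set_printoptions(precision=3,suppress=True)
s=robot.observe(); R=Ro.from_rotvec(s['tcp_rot']).as_matrix(); print(R)
i=viewer.camera_info('wrist'); c=-i['R'].T@i['t']; print('cam off tool',R.T@(c-s['tcp_pos']),'view dir tool',R.T@i['R'][2])
for yaw in np.arange(-180,180,30):
    for p in ([551,-13,151],[528,-137,115],[480,-40,400]):
        print(yaw,p[2],kin.ik(p,down(np.radians(yaw))))
E
```

```text
[[-0.     0.354 -0.935]
 [-0.    -0.935 -0.354]
 [-1.    -0.     0.   ]]
cam off tool [-170.884    1.293  -75.707] view dir tool [ 0.964 -0.     0.265]
-180 151 [-0.953  0.792  1.348  1.957 -0.865  1.148 -2.387]
-180 115 [ 0.099  0.419  0.116  1.949 -0.067  0.777 -2.889]
-180 400 None
-150 151 [ 0.087  0.387 -0.153  1.896  0.076  0.864 -2.722]
-150 115 [ 0.188  0.421  0.005  1.942 -0.003  0.779 -2.423]
-150 400 [ 0.402  0.06  -0.405  1.72   0.024  1.367 -2.625]
-120 151 [ 0.182  0.399 -0.272  1.889  0.137  0.871 -2.252]
-120 115 [ 0.265  0.425 -0.089  1.937  0.052  0.782 -1.948]
-120 400 [ 0.451  0.064 -0.457  1.717  0.029  1.367 -2.105]
-90 151 [ 0.259  0.412 -0.368  1.884  0.188  0.879 -1.772]
-90 115 [ 0.373  0.436 -0.224  1.93   0.132  0.79  -1.495]
-90 400 [ 0.492  0.067 -0.5    1.715  0.033  1.367 -1.585]
-60 151 [ 0.32   0.425 -0.445  1.88   0.231  0.887 -1.285]
-60 115 [ 0.46   0.45  -0.333  1.924  0.199  0.799 -1.029]
-60 400 [ 0.535  0.072 -0.547  1.713  0.038  1.368 -1.065]
-30 151 [ 0.39   0.444 -0.536  1.876  0.284  0.898 -0.806]
-30 115 [ 0.533  0.465 -0.425  1.919  0.2
[... 423 characters left out ...]
0 151 [ 0.541  0.5   -0.741  1.867  0.414  0.935  0.657]
60 115 [ 0.678  0.509 -0.616  1.91   0.387  0.842  0.908]
60 400 [ 0.731  0.094 -0.761  1.703  0.066  1.37   1.007]
90 151 [ 0.562  0.509 -0.77   1.866  0.433  0.941  1.164]
90 115 [ 0.724  0.527 -0.678  1.907  0.431  0.856  1.394]
90 400 [ 0.785  0.103 -0.822  1.701  0.077  1.371  1.522]
120 151 [ 0.864  0.84  -1.324  1.85   0.884  1.204  1.335]
120 115 [ 1.093  0.915 -1.328  1.888  0.976  1.19   1.5  ]
120 400 [ 1.159  0.236 -1.315  1.688  0.232  1.398  1.905]
150 151 [ 0.864  0.84  -1.324  1.85   0.884  1.204  1.859]
150 115 [ 1.093  0.915 -1.328  1.888  0.976  1.19   2.024]
150 400 [ 1.159  0.236 -1.315  1.688  0.232  1.398  2.429]
```

Run:
```python
from h import *
np.set_printoptions(precision=1,suppress=True)
s=robot.observe(); p=np.array(s['tcp_pos'])
robot.servo_line(p+[0,0,120],feed=200)
grip(0.0,20)
robot.movep([556,-31,350],down(np.radians(-15.6)))
print(robot.observe()['t'],robot.observe()['tcp_pos'])
for c in ("wrist",):
    i=viewer.camera_info(c); im=viewer.read_camera(c); np.savez('w1.npz',im=im,**{k:i[k] for k in i})
    cv2.imwrite("pics/wrist1.png",im[:,:,::-1])
    for n in ("carousel_base","top_knob","knob_grip","square_jar","brake_ball","brake_pivot","cup_right"):
        for d in viewer.pinpoint(n,c)[:2]:
            print(c,n,round(d['confidence'],2),toworld(d['at'],i),pix(toworld(d['at'],i),i))
print(robot.observe()['t'])
```

```text
5.8083 [556.  -32.5 349.8]
wrist carousel_base 0.93 [549.2 -16.9   0.7] [[304.1 172.8]]
wrist top_knob 0.79 [553.2 -14.3 152.7] [[303.5 189.1]]
wrist knob_grip 0.95 [551.4 -16.  171.5] [[301.6 195. ]]
wrist square_jar 0.9 [604.5 -72.6 129. ] [[371.8 228.7]]
wrist brake_ball 0.68 [553.9 -15.  169.9] [[304.1 192.8]]
wrist brake_ball 0.52 [ 510.6 -173.5  130.8] [[307.3 343. ]]
wrist brake_pivot 0.79 [ 511.8 -164.8   56.6] [[307.2 305.3]]
wrist cup_right 0.79 [ 634.8 -225.1   -0.2] [[407.3 304.2]]
6.2083
```

View pics/wrist1.png

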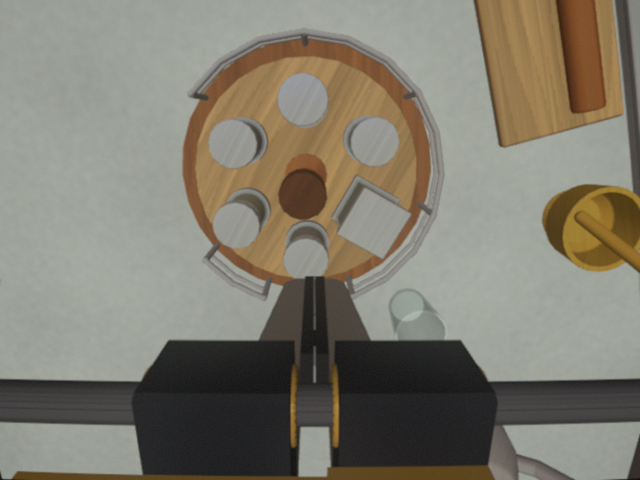

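The wrist view shows the whole carousel. The front opening is at image left, with rail ends near (190, 97) and (208, 255). The square lid is at about (376, 222), the knob at (302, 193), and the fingers hide the brake. Next I'll compute the geometry from these pixels.

Run:
```python
from h import *
np.set_printoptions(precision=1,suppress=True)
w=np.load('w1.npz'); i={k:(w[k] if w[k].ndim else float(w[k])) for k in ('camera_matrix','k1','R','t')}; im=w['im']
cr=cv2.resize(im[20:310,170:450],None,fx=2.8,fy=2.06*1.0,interpolation=cv2.INTER_CUBIC) if 0 else cv2.resize(im[20:310,170:450],None,fx=2,fy=2,interpolation=cv2.INTER_CUBIC)
cv2.imwrite('pics/crop1.png',cr[:,:,::-1])
print('rail ends',onz([(190,97),(208,255),(266,295),(350,290)],80,i))
print('knob',onz([(302,193)],186,i)); print('jar',onz([(376,222)],124,i))
A=np.array([551.3,-14.5])
for q in onz([(190,97),(208,255),(266,295),(350,290)],80,i): d=q[:2]-A; print(np.hypot(*d),np.degrees(np.arctan2(d[1],d[0])))
```

```text
rail ends [[ 464.    96.4   80. ]
 [ 425.8  -66.6   80. ]
 [ 473.5 -129.6   80. ]
 [ 567.  -149.6   80. ]]
knob [[553.3 -12.3 186. ]]
jar [[610.3 -68.6 124. ]]
141.1862740622825 128.20384420898878
135.84026525083829 -157.45518844589319
138.95676503086125 -124.04836520507376
136.01651112517018 -83.35159222340356
```

View pics/crop1.png

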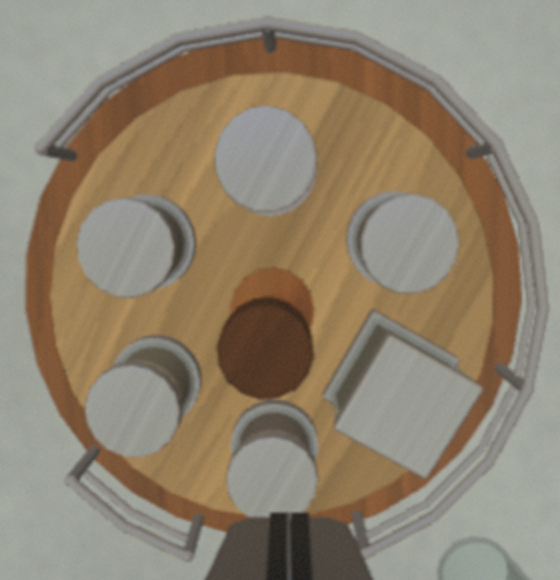

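Run:
```python
from h import *
np.set_printoptions(precision=1,suppress=True)
A=np.array([552,-14.]); u=np.array([np.cos(np.radians(-105)),np.sin(np.radians(-105))])
P=lambda r,z: np.r_[A+r*u,z]
def st(l): s=robot.observe(); print(l,round(s['t'],2),np.array(s['tcp_pos']),np.array(s['contact_force']))
robot.movep(P(127,220),down(np.radians(-15))); st('above')
i=viewer.camera_info('wrist'); im=viewer.read_camera('wrist'); cv2.imwrite('pics/wrist2.png',im[:,:,::-1])
i=viewer.camera_info('scene'); im=viewer.read_camera('scene'); cv2.imwrite('pics/scene2.png',cv2.resize(im[150:400,170:450],None,fx=2,fy=2)[:,:,::-1])
```

```text
above 6.93 [ 520.4 -135.6  221.2] [0.2 0.5 0.5]
```

View pics/wrist2.png

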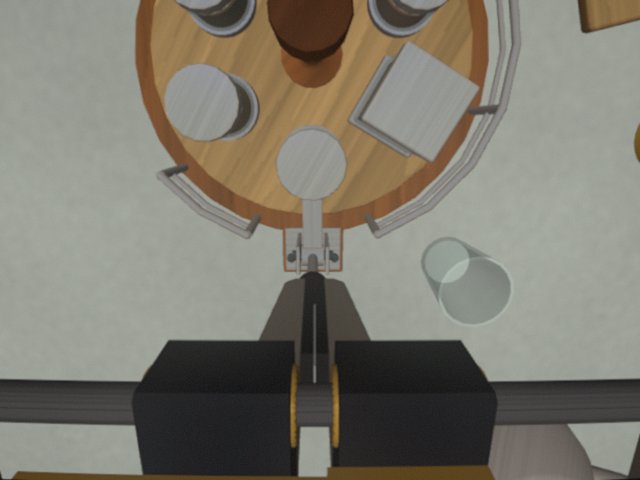

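View pics/scene2.png

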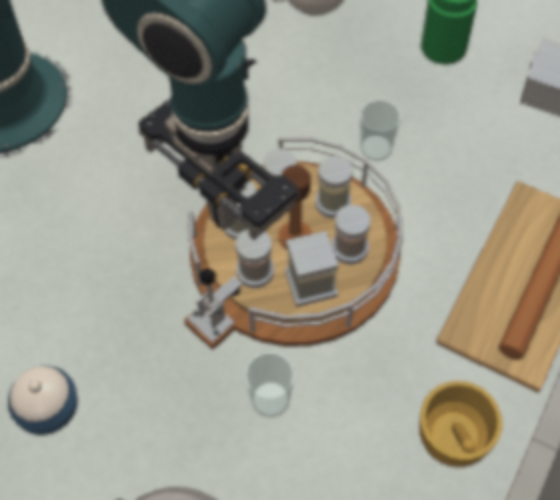

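The wrist view shows the brake's foot and rod on the image's vertical line at u≈313, so the -105° bearing is confirmed. The nearest jar lid ends at v≈200, well inboard of the fingertips. I'll go down into the gap in guarded steps, then push outward.

Run:
```python
from h import *
np.set_printoptions(precision=1,suppress=True)
A=np.array([552,-14.]); u=np.array([np.cos(np.radians(-105)),np.sin(np.radians(-105))])
P=lambda r,z: np.r_[A+r*u,z]
def st(l):
    s=robot.observe(); f=np.array(s['contact_force']); print(l,round(s['t'],2),np.array(s['tcp_pos']),f); return f
ok=True
for z,fd in ((150,120),(132,60),(122,50),(112,50)):
    robot.servo_line(P(127,z),feed=fd); f=st('z%d'%z)
    if np.linalg.norm(f)>6: ok=False; print('ABORT'); break
i=viewer.camera_info('scene'); im=viewer.read_camera('scene'); cv2.imwrite('pics/scene3.png',cv2.resize(im[200:350,220:400],None,fx=3,fy=3,interpolation=cv2.INTER_CUBIC)[:,:,::-1])
```

```text
z150 7.77 [ 519.8 -136.5  150.6] [0.5 0.7 0.1]
z132 8.22 [ 518.9 -136.6  131.6] [-0.7 -0.4  0.5]
z122 8.57 [ 518.9 -136.6  121.6] [-0.5 -0.2  0.1]
z112 8.92 [ 518.8 -136.6  111.6] [0.3 0.3 0.2]
```

View pics/scene3.png

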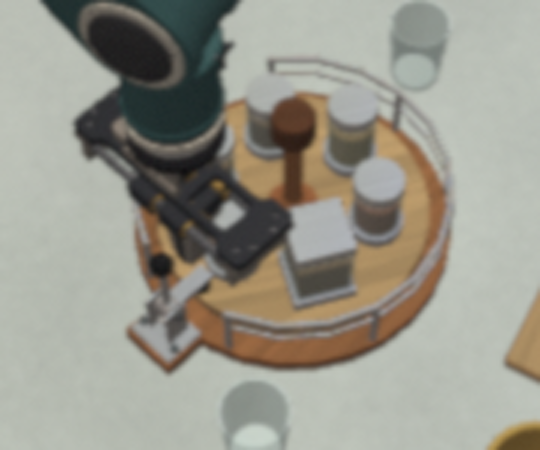

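The gripper is in the gap behind the ball, which is at crop (160, 264), with no contact. Now I'll push outward.

Run:
```python
from h import *
np.set_printoptions(precision=1,suppress=True)
A=np.array([552,-14.]); u=np.array([np.cos(np.radians(-105)),np.sin(np.radians(-105))])
P=lambda r,z: np.r_[A+r*u,z]
def st(l):
    s=robot.observe(); f=np.array(s['contact_force']); print(l,round(s['t'],2),np.array(s['tcp_pos']),f, 'out %.1f'%(f[:2]@u)); return f
for r in (135,142,149,156,163,170,176,182):
    robot.servo_line(P(r,112),feed=60); f=st(r)
    if np.linalg.norm(f)>20: print('ABORT'); break
viewer.read_camera('scene'); im=viewer.read_camera('scene'); cv2.imwrite('pics/scene4.png',cv2.resize(im[200:350,220:400],None,fx=3,fy=3,interpolation=cv2.INTER_CUBIC)[:,:,::-1])
```

```text
135 9.25 [ 516.9 -145.2  112.1] [-0.5  0.4 -0.7] out -0.2
142 9.52 [ 515.6 -150.7  112.3] [1.3 3.6 1.4] out -3.8
149 9.78 [ 513.7 -158.   112.1] [0.8 2.2 2.6] out -2.4
156 10.05 [ 511.6 -165.3  111.9] [ 1.8  0.8 -0.1] out -1.3
163 10.32 [ 509.2 -172.4  111.8] [ 1.   1.7 -0.1] out -1.9
170 10.58 [ 507.6 -179.2  111.9] [ 0.2  0.  -0.6] out -0.0
176 10.83 [ 506.3 -184.7  112. ] [ 0.1 -0.4  0.2] out 0.4
182 11.08 [ 504.7 -190.3  112. ] [ 0.1 -0.5 -0.1] out 0.4
```

View pics/scene4.png

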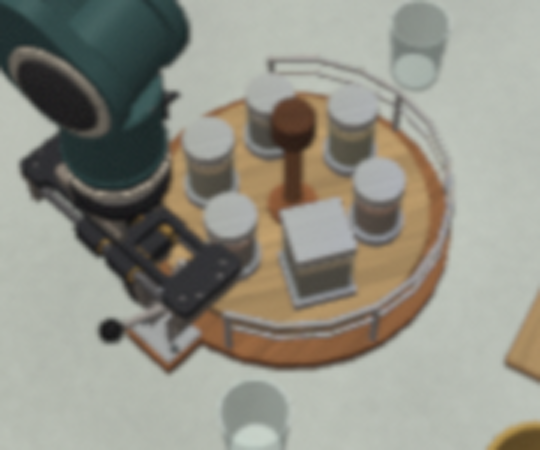

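The lever snapped over: push force fell to about 0 and the ball is now laid outward at crop (110, 330). I'll retreat upward, then take a precise look before gripping the knob.

Run:
```python
from h import *
np.set_printoptions(precision=1,suppress=True)
A=np.array([552,-14.]); u=np.array([np.cos(np.radians(-105)),np.sin(np.radians(-105))])
robot.servo_line(np.r_[A+178*u,260],feed=200)
a=np.radians(80); zt=np.array([np.sin(a),-np.cos(a)])
robot.movep(np.r_[A+5*zt,360],down(a))
grip(1.0)
s=robot.observe(); print(s['t'],s['tcp_pos'],s['joints'])
c='wrist'; i=viewer.camera_info(c); im=viewer.read_camera(c); np.savez('w5.npz',im=im,**i)
cv2.imwrite("pics/wrist5.png",im[:,:,::-1])
for n in ("knob_grip","square_jar","brake_ball","brake_pivot","carousel_base"):
    for d in viewer.pinpoint(n,c)[:2]: print(c,n,round(d['confidence'],2),toworld(d['at'],i),pix(toworld(d['at'],i),i))
c='scene'; i=viewer.camera_info(c); im=viewer.read_camera(c); np.savez('s5.npz',im=im,**i)
for n in ("brake_ball","square_jar"):
    for d in viewer.pinpoint(n,c)[:2]: print(c,n,round(d['confidence'],2),toworld(d['at'],i),pix(toworld(d['at'],i),i))
```

```text
14.6 [556.9 -14.9 360. ] [ 0.7  0.3 -0.9  1.6  0.3  1.3  1.1]
wrist knob_grip 0.78 [552.5 -15.5 170.8] [[313.  203.1]]
wrist square_jar 0.65 [606.7 -71.7 129.2] [[267.7 256.9]]
wrist brake_ball 0.95 [ 498.8 -227.3   98.4] [[104.2 175.1]]
wrist brake_pivot 0.9 [ 514.6 -163.7   58.4] [[178.5 174.5]]
wrist carousel_base 0.68 [547.2 -17.1  -1.2] [[311.4 173.8]]
scene brake_ball 0.72 [ 491.1 -225.    92.1] [[255.8 309.2]]
scene square_jar 0.8 [606.3 -73.  122.7] [[325.4 276.7]]
```

View pics/wrist5.png

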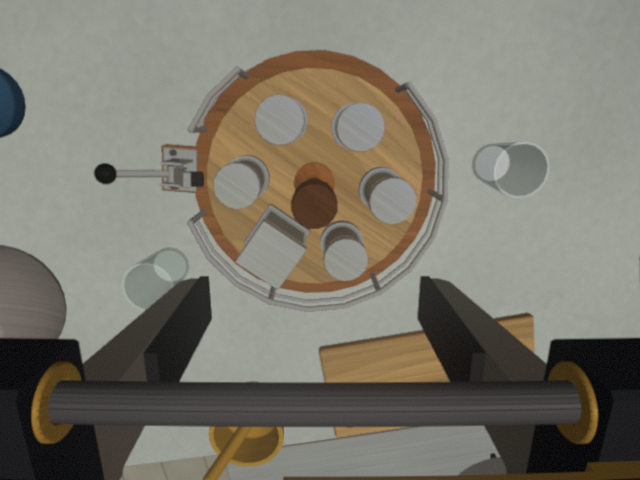

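The brake is OFF: ball at (105, 174), laid flat to the outside. The front opening is at the top of the image. Next I'll fit the axis, base yaw and jar angle from this picture.

Run:
```python
from h import *
im=np.load('w5.npz')['im']
cr=cv2.resize(im[40:320,80:460],None,fx=2.1,fy=2.1,interpolation=cv2.INTER_CUBIC); print(cr.shape)
cv2.imwrite('pics/crop5.png',cr[:,:,::-1])
```

```text
(588, 798, 3)
```

View pics/crop5.png

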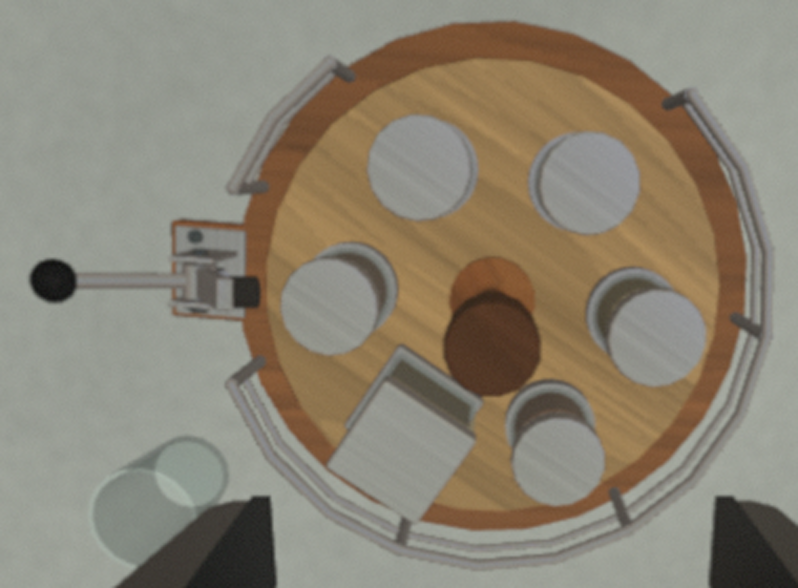

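```bash
cat > fit.py <<'E'
from h import *
from scipy.optimize import least_squares
def model(p):
    A=p[:2]; yw=p[2]; q=p[3]
    P=lambda r,a,z:np.r_[A+r*np.array([np.cos(a),np.sin(a)]),z]
    f=yw+np.pi; h=np.radians(38)
    b=yw-np.pi/2
    return dict(railL=P(144,f-h,79),railR=P(144,f+h,79),ball=P(219,b,97),pivot=P(158,b,58),knob=np.r_[A,186],jar=P(78,f+q,124))
def fit(obs,i,p0,scale=0):
    ks=list(obs); uv=np.array([obs[k] for k in ks])
    g=lambda p: (pix(np.array([model(p)[k] for k in ks]),i)-uv).ravel()
    s=least_squares(g,p0,loss='soft_l1'); return s.x,dict(zip(ks,np.round(g(s.x).reshape(-1,2),1).tolist()))
def load(f):
    w=np.load(f); return w['im'],{k:(w[k] if w[k].ndim else float(w[k])) for k in ('camera_matrix','k1','R','t')}
E
python3 - <<'E'
from fit import *
im,i=load('w5.npz')
c=lambda x,y:(x/2.1+80,y/2.1+40)
obs=dict(railL=c(333,62),railR=c(690,96),ball=c(53,280),knob=c(492,347),jar=c(402.8,451))
for sw in (0,1):
    o=dict(obs)
    if sw: o['railL'],o['railR']=o['railR'],o['railL']
    p,r=fit(o,i,[552,-14,-.26,2.6]); print(p[:2],np.degrees(p[2:]),r)
m=model(p); 
# independent: intersect at known heights
print(onz([obs['knob'],obs['jar'],obs['ball'],obs['railL'],obs['railR']],186,i)[0])
for k,z in (('jar',124),('ball',97),('railL',79),('railR',79)):
    d=onz([obs[k]],z,i)[0][:2]-p[:2]; print(k,np.hypot(*d),np.degrees(np.arctan2(d[1],d[0])))
lids=[(419,168),(588,183),(656,338),(558,461),(329,306)]
for l in lids:
    for z in (116,124):
        d=onz([c(*l)],z,i)[0][:2]-p[:2]; print(z,np.hypot(*d),np.degrees(np.arctan2(d[1],d[0])))
E
```

```text
[550.74832431 -14.04689059] [-13.78182319 149.85410141] {'railL': [169.4, 11.8], 'railR': [-173.9, -16.6], 'ball': [0.1, 1.4], 'knob': [0.0, -1.1], 'jar': [-0.1, 0.2]}
[552.31439466 -14.09433947] [-14.70249433 150.14726036] {'railL': [1.1, -1.2], 'railR': [-1.8, -0.1], 'ball': [0.3, -0.5], 'knob': [0.3, 0.8], 'jar': [-0.6, 1.2]}
[551.63752758 -14.24567395 186.        ]
jar 76.58485048739323 -44.72228970155525
ball 219.3352092656612 -104.55483775249583
railL 142.90479420400737 -157.27073587969258
railR 142.41820201942664 127.29049890125073
116 77.70483448803213 -164.3972694459164
124 77.39988816486118 -164.81219721275224
116 77.08688560255273 135.38933321567427
124 76.68246690939655 135.95386529798265
116 78.91925164196832 73.71284469749988
124 77.2550563563181 74.68272305119436
116 77.91111578023005 14.770489343921078
124 75.21133379726561 15.184263128339618
116 77.96228193687834 -104.97121892541014
124 76.59358432075102 -105.95185316724154
```

The fit is consistent, with residuals of about 1 px and the other jar lids on a 60° grid. The axis is (552.2, -14.1), the base yaw is -14.8° and the square jar is 150° from the front. Next I'll grip the knob at yaw 80° and check, then turn -150° using the last joint.

Run:
```python
from h import *
np.set_printoptions(precision=2,suppress=True)
A=np.array([552.2,-14.1]); a=np.radians(80)
def st(l):
    s=robot.observe(); print(l,round(s['t'],2),np.array(s['tcp_pos']),np.array(s['contact_force']),np.array(s['wrist_torque']),round(s['grip_width'],3)); return s
robot.movep(np.r_[A,230],down(a)); st('above')
robot.servo_line(np.r_[A,151],feed=100); st('down')
grip(0.3,25); st('grip'); 
s=robot.observe(); print(s['joints'],kin.ik(np.r_[A,151],down(a)))
for d in (0,-75,-150):
    print(d,kin.ik(np.r_[A,151],down(a+np.radians(d))))
c='wrist'; im=viewer.read_camera(c); cv2.imwrite("pics/wrist6.png",im[:,:,::-1])
```

```text
above 15.63 [553.09 -13.78 231.08] [-0.58 -0.19  0.09] [ 0.03 -0.12 -0.  ] 1.002
down 16.57 [552.7  -13.91 151.57] [-0.41  0.04  0.38] [ 0.09 -0.08 -0.  ] 0.999
grip 17.41 [552.16 -14.25 151.  ] [-0.41 -1.97  0.69] [-0.05 -0.12  0.01] 0.431
[ 0.6   0.53 -0.83  1.86  0.48  0.96  0.96] [ 0.6   0.53 -0.83  1.86  0.48  0.96  0.96]
0 [ 0.6   0.53 -0.83  1.86  0.48  0.96  0.96]
-75 [ 0.39  0.44 -0.53  1.87  0.28  0.9  -0.19]
-150 [ 0.16  0.4  -0.24  1.89  0.12  0.87 -1.36]
```

View pics/wrist6.png

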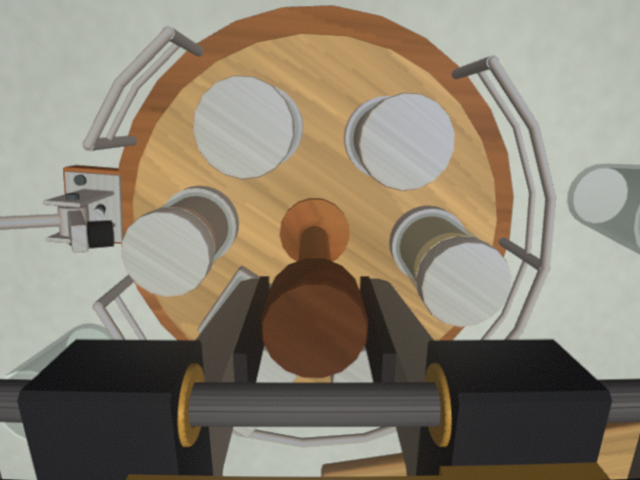

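The knob sits squarely between the pads: opening 39.7 mm, side force 2 N. Now I'll turn.

Run:
```python
from h import *
np.set_printoptions(precision=2,suppress=True)
A=np.array([552.2,-14.1]); a=np.radians(80)
q0=np.array(kin.ik(np.r_[A,151],down(a)))
for d in (-10,-45,-80,-115,-150):
    q=q0.copy(); q[6]+=np.radians(d); robot.goto_joints(q)
    s=robot.observe(); R=Ro.from_rotvec(s['tcp_rot']).as_matrix(); 
    print(d,round(s['t'],2),np.array(s['tcp_pos']),np.array(s['contact_force']),np.array(s['wrist_torque']),'yaw',np.degrees(np.arctan2(R[1,1],R[0,1])))
    if np.linalg.norm(s['contact_force'])>20: print('ABORT');break
c='wrist'; im=viewer.read_camera(c); cv2.imwrite("pics/wrist7.png",im[:,:,::-1])
```

```text
-10 17.75 [552.11 -14.42 150.97] [-0.5  -1.66  1.22] [-0.28 -0.01 -0.06] yaw 70.20339508667419
-45 18.38 [551.73 -14.95 150.96] [-3.53 -3.43  3.66] [-0.75  0.56  0.04] yaw 35.18247521921468
-80 19.02 [551.1  -15.17 150.96] [-6.12 -4.67  5.78] [-0.93  0.89 -0.04] yaw 0.15703774160456435
-115 19.65 [550.46 -15.   150.96] [-6.9  -4.3   6.73] [-0.93  1.39  0.  ] yaw -34.825974090854004
-150 20.28 [550.06 -14.43 150.95] [-8.44 -3.22  8.61] [-0.6   1.74 -0.07] yaw -69.81348526042636
```

View pics/wrist7.png

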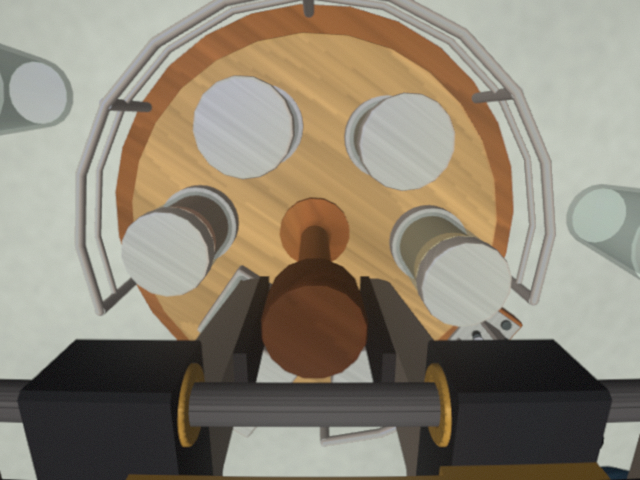

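The jars sit at the same pixels relative to the gripper, so there was no slip. The TCP drifted about 2 mm, which loads the grip by roughly 8 N. There's plenty of time, so I'll release, check from above, and re-grip centred at yaw 80°, where the wrist camera can see the front jar.

Run:
```python
from h import *
np.set_printoptions(precision=2,suppress=True)
A=np.array([552.2,-14.1]); a=np.radians(80); zt=np.array([np.sin(a),-np.cos(a)])
s=robot.observe(); p=np.array(s['tcp_pos'])
robot.servo_line(np.r_[A,151],feed=20,rotation=down(np.radians(-70))); s=robot.observe(); print(s['tcp_pos'],s['contact_force'])
grip(1.0)
robot.servo_line(np.r_[A,230],feed=150)
robot.movep(np.r_[A+5*zt,360],down(a)); robot.hold(0.2)
c='wrist'; i=viewer.camera_info(c); im=viewer.read_camera(c); np.savez('w8.npz',im=im,**i)
print(robot.observe()['t'])
cr=cv2.resize(im[40:320,80:460],None,fx=2.1,fy=2.1,interpolation=cv2.INTER_CUBIC)
cv2.imwrite('pics/crop8.png',cr[:,:,::-1])
```

```text
[550.05 -14.46 150.94] [-7.84 -3.63  8.28]
24.425
```

View pics/crop8.png

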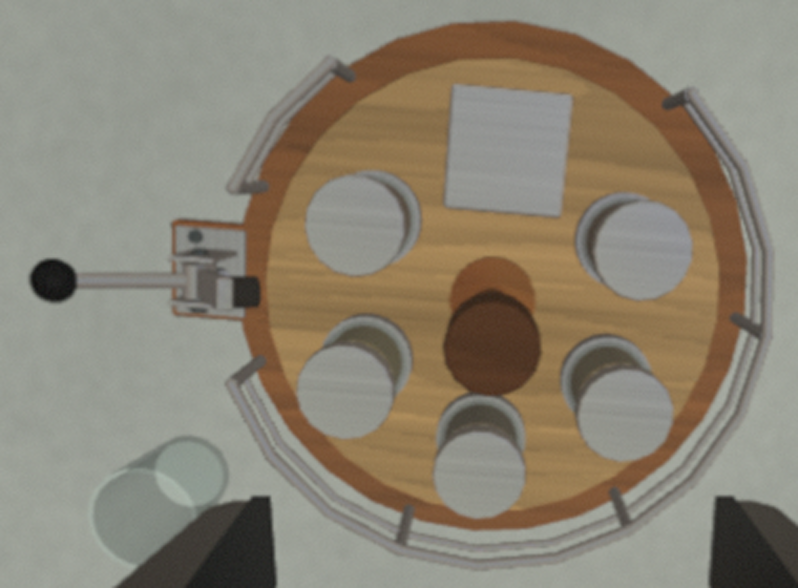

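Run:
```python
from fit import *
im,i=load('w8.npz')
c=lambda x,y:(x/2.1+80,y/2.1+40)
A=np.array([552.25,-14.1])
ang=lambda uv,z:(lambda d:(np.hypot(*d),np.degrees(np.arctan2(d[1],d[0]))))(onz([c(*uv)],z,i)[0][:2]-A)
print('jar',ang((507,150.7),124))
for l,zs in (((356,225),(116,124)),((346,392),(116,124)),((479,474),(116,124)),((625,415),(116,124)),((641,248),(116,124))): print([ang(l,z) for z in zs])
print('railmid',(ang((333,62),79)[1]%360+ang((690,96),79)[1]%360)/2, 'ball',ang((53,280),97))
g=[(453,86),(571,95),(559,216),(445,206)]; P=onz([c(*x) for x in g],124,i)
e=[P[1]-P[0],P[2]-P[3],P[3]-P[0],P[2]-P[1]]; print('edge dirs',[np.degrees(np.arctan2(v[1],v[0])) for v in e])
```

```text
jar (np.float64(77.56444940587738), np.float64(165.27455552645998))
[(np.float64(77.35499078976662), np.float64(-134.97121310927997)), (np.float64(76.62955025623559), np.float64(-135.77192005899494))]
[(np.float64(79.76129238260944), np.float64(-73.54984257542885)), (np.float64(77.65459317252709), np.float64(-74.41962227258125))]
[(np.float64(78.03218481738716), np.float64(-14.960205344135451)), (np.float64(75.22037334010277), np.float64(-15.05285706440618))]
[(np.float64(80.29920795732426), np.float64(44.05458106638116)), (np.float64(77.98056509237695), np.float64(44.8318184897934))]
[(np.float64(77.12596475484281), np.float64(106.0071971188395)), (np.float64(76.21581421929007), np.float64(106.89672669781383))]
railmid 165.0236984914712 ball (np.float64(219.35442373558573), np.float64(-104.50569120891251))
edge dirs [np.float64(75.89605951099627), np.float64(75.1118778702061), np.float64(-14.608244551118055), np.float64(-14.712123078621847)]
```

The jar is at 165.3°. The front is at 165.0° from the rail ends and 165.5° from the brake ball, so it's centred to about 0.3°. I'll re-grip the knob now.

Run:
```python
from h import *
np.set_printoptions(precision=2,suppress=True)
A=np.array([552.2,-14.1]); a=np.radians(80)
def st(l):
    s=robot.observe(); print(l,round(s['t'],2),np.array(s['tcp_pos']),np.array(s['contact_force']),np.array(s['wrist_torque']),round(s['grip_width'],3)); return s
robot.movep(np.r_[A,230],down(a))
robot.servo_line(np.r_[A,151],feed=100); st('down')
grip(0.3,25); robot.hold(0.5); st('grip')
c='wrist'; i=viewer.camera_info(c); im=viewer.read_camera(c); np.savez('w9.npz',im=im,**i); cv2.imwrite("pics/wrist9.png",im[:,:,::-1])
for n in ("square_jar","brake_ball"):
    for d in viewer.pinpoint(n,c)[:2]: print(c,n,round(d['confidence'],2),toworld(d['at'],i))
im=viewer.read_camera('scene'); i=viewer.camera_info('scene'); cv2.imwrite('pics/scene9.png',im[:,:,::-1])
for n in ("brake_ball","kettle","teapot","cup_left","caddy","sugar_bowl"):
    for d in viewer.pinpoint(n,'scene')[:2]: print(n,round(d['confidence'],2),toworld(d['at'],i))
```

```text
down 25.95 [552.55 -13.83 151.48] [ 0.22 -0.37  0.31] [ 0.04 -0.16  0.01] 1.003
grip 27.28 [552.16 -14.25 150.97] [-1.57 -2.13  0.74] [-0.2  -0.01 -0.  ] 0.431
wrist square_jar 0.97 [476.79   1.82 129.62]
brake_ball 0.53 [ 494.38 -225.55   92.34]
kettle 0.8 [ 640.32 -465.94    1.84]
teapot 0.72 [329.42 447.52  -4.37]
cup_left 0.74 [566.9  203.82  -3.67]
caddy 0.9 [574.96 455.96   3.28]
sugar_bowl 0.93 [ 386.68 -380.87    1.1 ]
```

View pics/wrist9.png

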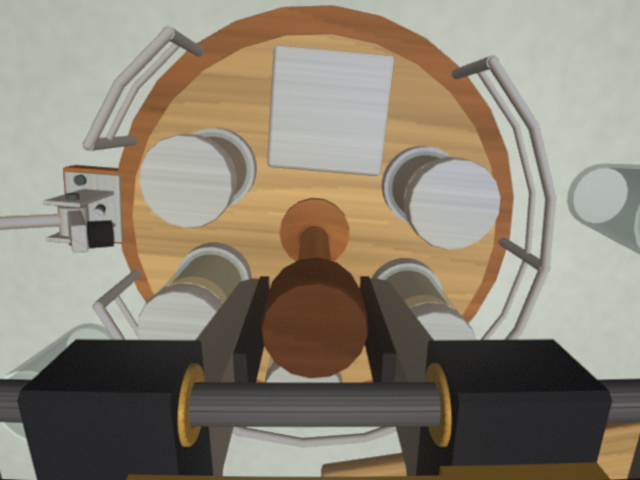

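View pics/scene9.png

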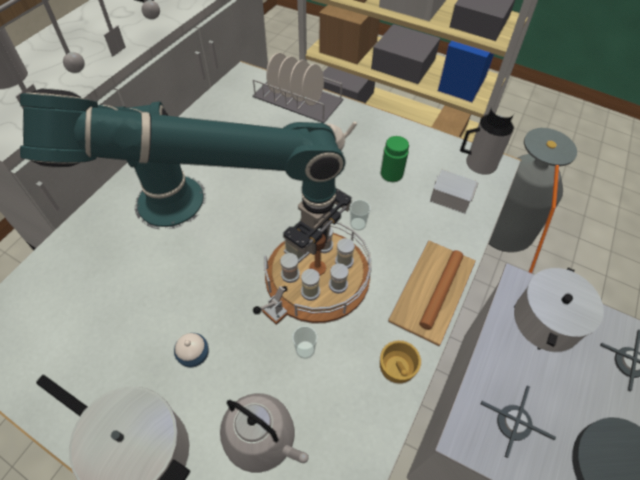

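In the wrist view the square jar stands in the front opening (lid centre about (330, 110), rail ends about (172, 32) and (492, 60)). The knob is between the pads, and the brake ball is laid outward in the scene view at (257, 310). One last angle check, then I'll hand in.

Run:
```python
from fit import *
im,i=load('w9.npz'); A=np.array([552.2,-14.1])
d=onz([(329.8,110.2)],124,i)[0][:2]-A; a=np.degrees(np.arctan2(d[1],d[0])); print(np.hypot(*d),a)
r=[np.degrees(np.arctan2(*(x[:2]-A)[::-1]))%360 for x in onz([(172,32),(492,60)],79,i)]; print(r,sum(r)/2)
if abs(a-165.2)<2: robot.job_done(); print('done',robot.observe()['t'])
```

```text
78.39487699170695 165.24732212668746
[np.float64(202.66221197855154), np.float64(127.72232505697575)] 165.19226851776364
the job is handed in; nothing more can be done
the job is handed in; nothing more can be done
```

The square jar is standing in the middle of the front opening, the brake is off, and the gripper is closed on the knob holding the carousel still. I handed the job in at about 27 s of the 72 s allowed.

- **Brake:** I pushed the ball outward with the closed fingers, needing about 4 N at most. The force dropped to zero as it snapped over, and the pictures afterwards show the lever laid outward.
- **Turn:** With the brake off, I gripped the knob and turned the carousel 150° clockwise without slipping. The side force rose to about 12 N because the TCP drifted about 2 mm. A correcting move didn't reduce that force, so I released the knob, checked the jar from above, and gripped it again centred at 25 N.
- **Jar position:** The last wrist picture puts the jar at 165.2°, and the middle of the opening at 165.2° from the rail ends. The earlier check from above agreed to about 0.3°.
- **Other items:** The kettle, teapot, left cup, caddy and sugar bowl were within about 6 mm of their starting positions in the scene camera, close to that measurement's accuracy. I checked the right cup only by eye; it looked unmoved.

The jar-finding network did misreport in the first top-camera picture (it picked the teapot and a cup), so I didn't use that result.

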